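Do up the black instrument case's draw latch

TASK

The black instrument case on the microscopy bench has one draw latch still undone. Tip that latch's brass claw forward so that it hooks over its keeper, then swing the red lever down over centre until it lies fully home. The blue case is still being packed: leave its open latch as it is.

Things in the scene. Friction and masses are not known exactly. Their poses are not given: they have to be found in the camera images.
- black_case: Black case with aluminium edges, 150 (x) by 260 (y) by 160 mm high, fixed, standing on its hinge edge; flat top. Origin: centre of underside, z up. On top, a latch at y=-70 is already done up (21 mm high); the open one to work is at y=+70; a flat handle lies between. The lever's pin runs along y at x=-14, 16 mm above the top. x and y below are the case's, heights are above its top.
- latch_lever (a joint): Lever of the black case's open latch, rad: 0 flat towards -x, home (stop); 1.57 upright; it starts at 2.0 to 2.35, leaning to +x; stop at 2.4. Bar 18 mm wide, 6 thick, ends 62 mm from its pin, outer 40 red. Stiff: stays where left (0.03 N m). With the claw hooked it needs under 10 N at its end when pushed to -x and down, hardest 20 to 50 degrees above flat, then stays shut by itself.
- latch_hook (a point): Middle of the lower edge of the claw's lip. Claw: brass loop, 34 mm wide, pivoted on the lever 18 mm from its pin, around the lever; lip inner face 53 from the pivot, 13.5 deep; finger tab 26 wide at 60 to 78. It starts leaning 13 to 33 degrees past upright to -x, tab end 94 to 105 mm high; loose: its tab pushed to +x past upright, it falls by itself, lip behind the keeper.
- latch_keeper (a point): Keeper of the black case's open latch: steel ridge along y, 44 mm long, 8 thick (x = 16 to 24), 13 high; the point is the middle of its upper face. It gives up to 8 mm to -x on a spring (4 N per mm). With the lever up, the fallen lip lies about 10 to 22 mm beyond it (+x); lever down draws the lip tight against its +x side. If the lever is flat first, the lip does not reach over it.
- blue_latch_hook (a point): The same point of the claw's lip on the blue case's open latch (a case of the same make and size with blue panels). To be left as it is.

How it is judged:
On the way:
1. the claw has been tipped over so that its lip lies behind the keeper while the lever is still up (z of latch_hook in the frame of black_case below 0.17 m and x of latch_hook in the frame of black_case above 0.022 m and value of joint latch_lever above 0.8 rad), for 0.2 s.
At the end, for the whole second after the job is handed in: The lever of the black case's latch lies within 10 degrees of flat, and the claw's lip is hooked behind the keeper (its lower edge less than 10 mm above the case's top face and on the keeper's far side) (value of joint latch_lever below 0.17 rad and z of latch_hook in the frame of black_case below 0.17 m and x of latch_hook in the frame of black_case above 0.016 m); the robot touches nothing.
It fails at once if the blue case's latch is disturbed (its claw's lip moved by more than 20 mm) (distance of blue_latch_hook from where it was at the start of the episode above 0.02 m).
It also fails if it takes over 48 s, if anything falls off the work surface, if the arm or the gripper's body presses on something with over 40 N, if the wrist force passes 120 N, or if a joint passes its speed limit or range.

ROBOT

A 7-joint arm with a two-finger parallel gripper is mounted at the origin on the work surface. World frame = base frame: x ahead of the robot, y to its left, z up, the work surface at z = 0. Lengths are in m, angles in rad, forces in N, time in s.
With the tool pointing down it reaches from about 0.425 to 0.925 m from the base axis. Payload 6.8 kg.
Tool frame: the origin (TCP) lies where the fingers leave the gripper's body, on its centre line; the fingertips stand 73 mm ahead of it and the grasp point (between the pads) lies 54 mm ahead of it; z points along the fingers, y is the line along which they close (so a half turn about z gives the same grasp; the last joint's range is limited). The gripper opens to 85 mm and grips with 20 to 120 N. Pads are 22 mm wide; open, the fingers measure 114 mm over their backs; the gripper's body (76 mm by 85 mm) begins 54 mm behind the grasp point. The pads swing forward as they close: fully open they stand 13 mm farther back than shut.
Start: joints at [-1.442, 0.477, 0.022, 1.555, -0.011, 1.109, -0.083], TCP at [0.158, 0.656, 0.304] pointing down, gripper open.
Joint ranges: [-2.96, 2.96], [-0.34, 2.1], [-1.41, 1.46], [0.24, 2.44], [-1.37, 4.51], [0.17, 1.92], [-2.96, 2.96]. Speed limits (rad/s): [2.39, 2.39, 3.14, 3.14, 3.14, 3.14, 3.14].

INTERFACE

Orientations are given as a unit quaternion [w, x, y, z].
In Python, from bench import robot gives the robot as it stands.
- The arm moves only by the tool jog_arm, never from a script. Its argument "series" is text: rows parted by semicolons, each of 7 numbers parted by spaces: the turn, a rotation vector about the tool's x, y, z in rad, then the shift along the tool's x, y, z in cm, then the finger opening in cm, from 0 to 8.54. In form: wx wy wz dx dy dz grip; .... A call has 1 to 12 rows; each row is the pose to reach, as a shift and turn from the pose commanded when the call began, along the tool's axes at that moment; what a row does not reach only later rows make up. A row lasts 1/12 s, in which the tool goes at most 41.7 mm and 7.16 degrees, less where a joint would pass 70% of its speed; a pose out of reach is approached as far as the arm can. A call with a gripper value outside its range is refused whole. The fingers move at their own pace and stop on an object; "grip_force" is the grip in N (left out, the last holds). Time passes only in rows, so rows that repeat a pose let the fingers close. It gives the time, the measured TCP pose, the force, the opening and the grip force at its end, in the units of the state.
- robot.get_state(): the state, without advancing time (a new reading comes with each control period).
- robot.get_image(name): name is "side" or "top"; returns (picture, depth): 400x640x3 uint8, red, green, blue; 400x640 float32, m along the optical axis (not along the pixel's ray), 0 where there is no reading.
- robot.calibration(name): a dict with "camera_matrix" (3x3 intrinsics, pixels), "R" (3x3) and "t" (3): a world point X has camera coordinates R X + t. Camera axes: x right, y down, z forward; pixel columns grow to the right and rows downward; lengths in m; the calibration is good to about 2 mm. A picture is of the moment at which its call begins. calibration takes no time and is no camera call.
- robot.sign_off(): hands the job in; it is judged then, once.
The state is a dict: "time_s": time; "q": joint angles; "joint_velocities": joint speeds; "effort": joint torques, N m; "eef_pos": TCP position; "ee_rot": TCP orientation; "contact_force": force on the tool from outside, world axes, zero at the start; "wrist_torque": the same for the moment, N m; "gripper_width": finger opening in m; "grasp_force": force on a finger pad.
Only numpy, scipy, OpenCV 4.12 (cv2) and the standard library are available. Lean on these libraries where they do the work, as an engineer would, in place of code of your own. Each camera call takes 0.05 s, during which the arm holds its last target. There are 200 camera calls.

## Working session

There is one attempt and no reset: what is moved stays moved. The work goes in short steps, Python scripts to look and compute and a tool call to move; the robot and the scene stay as the last step left them, time stands still between calls to the robot, and variables do not carry over. Pictures are saved under pics/ and viewed, at most 10 in all, crops included, and the job is handed in when it is done.

Besides the shell and the picture viewer there is one more tool, called as name(argument=value, ...), one argument or row to a line, values as JSON. jog_arm: Moves the arm, as the interface text tells. Its arguments: {"type":"object","properties":{"series":{"type":"string"},"grip_force":{"type":"number"}},"required":["series"]}

```bash
mkdir -p pics
cat > h.py <<'E'
import numpy as np,cv2
from bench import robot
def snap(n,f):
    im,d=robot.get_image(n); np.savez('pics/'+f+'.npz',im=im,d=d); cv2.imwrite('pics/'+f+'.png',im[:,:,::-1]); return im,d
def pts(n,d):
    c=robot.calibration(n);K=np.array(c['camera_matrix']);R=np.array(c['R']);t=np.array(c['t'])
    v,u=np.mgrid[:d.shape[0],:d.shape[1]]
    P=np.stack([(u-K[0,2])/K[0,0]*d,(v-K[1,2])/K[1,1]*d,d],-1)
    return (P-t)@R
E
python3 - <<'E'
from h import *
s=robot.get_state();print(s['time_s'],s['eef_pos'],s['ee_rot'])
for n in('top','side'):
    im,d=snap(n,n+'0');c=robot.calibration(n);print(n,-np.array(c['R']).T@c['t'])
a=np.load('pics/top0.npz')['im'];b=np.load('pics/side0.npz')['im']
E
```

```text
0.0 [0.15825388 0.65571558 0.30293278] [-1.49126709e-05  1.18106011e-01  9.93000574e-01 -9.10946020e-04]
top [0.45881908 0.02379219 0.9245139 ]
side [ 0.39737537 -0.61856856  0.74681294]
```

View pics/top0.png

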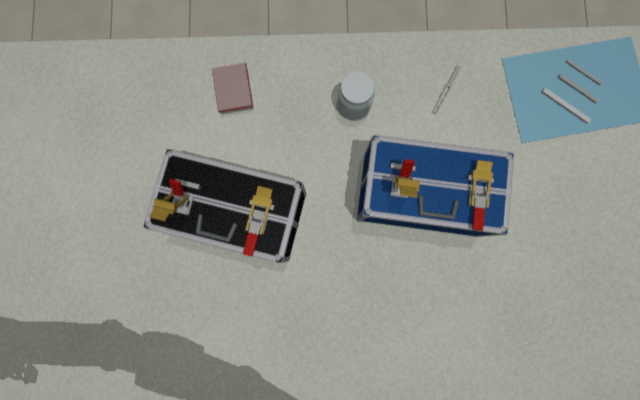

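View pics/side0.png

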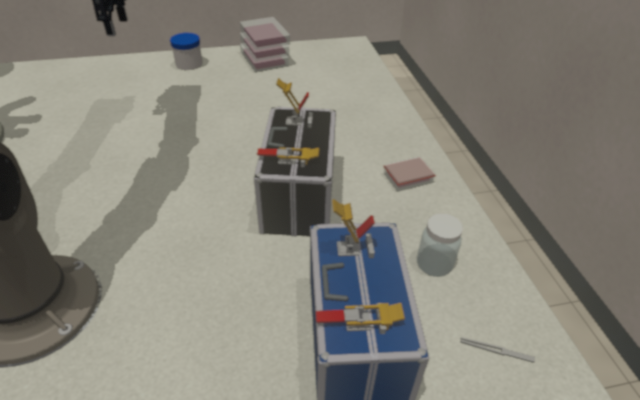

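The top view shows the black case around (225,205), its open latch at left (lever red 177,187; claw tab 162,208). The done-up latch's lever (250,243) shows that case −x points down in the image. The blue case is at (437,185).

Run:
```python
from h import *
z=np.load('pics/top0.npz');im,d=z['im'],z['d'];P=pts('top',d)
v,u=np.mgrid[:400,:640]
m=(abs(P[...,2]-.16)<.006)&(u<330)&(d>0)
n,l,st,_=cv2.connectedComponentsWithStats(m.astype('uint8'));k=1+np.argmax(st[1:,4]);Q=P[l==k]
print(np.median(Q[:,2]))
r=cv2.minAreaRect(Q[:,:2].astype('float32')*1000);print(r,cv2.boxPoints(r))
c=np.array(r[0])/1000
B=cv2.boxPoints(r)/1000
e=[B[1]-B[0],B[2]-B[1]];L=max(e,key=np.linalg.norm);L=L*np.sign(L[1]);ey=L/np.linalg.norm(L);ex=np.array([ey[1],-ey[0]])
print('ex',ex,'ey',ey,'yaw',np.arctan2(ex[1],ex[0]))
np.savez('case.npz',c=c,ex=ex,ey=ey)
for n in('top','side'):
    z=np.load(f'pics/{n}0.npz');im=z['im'].astype(int);P=pts(n,z['d'])
    h=P[...,2]-.16; X=(P[...,:2]-c)@ex;Y=(P[...,:2]-c)@ey
    reg=(abs(Y-.07)<.03)&(abs(X)<.12)&(h>.012)&(z['d']>0)
    R,G,Bc=[im[...,i] for i in range(3)]
    for nm,mm in(('red',(R>110)&(G<60)),('brass',(R>110)&(G>70)&(Bc<80))):
        q=reg&mm;a=np.stack([X[q],Y[q],h[q]],1)*1000
        if len(a):
            o=np.argsort(a[:,2]);print(n,nm,len(a),'med',np.median(a,0).round(),'5/95',np.percentile(a,[3,97],0).round().tolist(),'top',a[o[-8:]].mean(0).round())
```

```text
0.16060025644444953
((542.5684204101562, 206.44754028320312), (262.4361572265625, 152.36651611328125), 74.51756286621094) [[434.12192 100.32764]
 [580.9594   59.65448]
 [651.0149  312.56744]
 [504.17743 353.2406 ]]
ex [ 0.9637124  -0.26694274] ey [0.26694274 0.9637124 ] yaw -0.27021924
top red 30 med [13. 68. 71.] 5/95 [[8.0, 62.0, 65.0], [15.0, 77.0, 75.0]] top [13. 67. 73.]
top brass 322 med [-35.  70.  88.] 5/95 [[-50.0, 55.0, 83.0], [-23.0, 84.0, 99.0]] top [-49.  73.  99.]
side red 3 med [-1. 63. 53.] 5/95 [[-3.0, 60.0, 49.0], [3.0, 63.0, 58.0]] top [-0. 62. 53.]
side brass 127 med [-34.  65.  87.] 5/95 [[-50.0, 53.0, 43.0], [8.0, 83.0, 99.0]] top [-49.  67.  99.]
```

jog_arm(
  series="0 0 0.034 -3 -2.1 -1.3 0; 0 0 0.034 -6.5 -4.5 -1.3 0; 0 0 0.034 -10 -7 -1.3 0; 0 0 0.034 -13.5 -9.4 -1.3 0; 0 0 0.034 -17 -11.9 -1.3 0; 0 0 0.034 -20.5 -14.3 -1.3 0; 0 0 0.034 -24 -16.8 -1.3 0; 0 0 0.034 -27.5 -19.2 -1.3 0; 0 0 0.034 -31 -21.7 -1.3 0; 0 0 0.034 -34.5 -24.1 -1.3 0; 0 0 0.034 -37 -25.9 -1.3 0; 0 0 0.034 -39.1 -27.4 -1.3 0",
  grip_force=60,
)

```text
time_s: 1.1
eef_pos: [0.4766, 0.2937, 0.3168]
ee_rot: [0.0, 0.137, 0.991, -0.001]
contact_force: [0.1, -0.4, 0.1]
gripper_width: -0.0003
grasp_force: 0.0
```

jog_arm(
  series="0 0 0 0 0 0 0; 0 0 0 0 0 0 0; 0 0 0 0 0 0 0",
)

```text
time_s: 1.35
eef_pos: [0.4735, 0.2988, 0.3166]
ee_rot: [-0.0, 0.135, 0.991, 0.0]
contact_force: [0.0, 1.0, -0.3]
gripper_width: 0.0001
grasp_force: 0.0
```

```bash
cat >> h.py <<'E'
def cs():
    C=np.load('case.npz');s=robot.get_state();p=np.array(s['eef_pos']);q=p[:2]-C['c'];w,x,y,z=s['ee_rot']
    ty=np.array([2*(x*y-w*z),1-2*(x*x+z*z)])
    print('t',s['time_s'],'TCP case mm',(q@C['ex']*1000).round(1),(q@C['ey']*1000).round(1),'tip h',(p[2]-.233)*1000,'F',np.round(s['contact_force'],1),'ty',ty@C['ey'],ty@C['ex'],s['gripper_width'])
def crop(n,f,X=(-.15,.12),hh=(0,.2)):
    im,d=snap(n,f);C=np.load('case.npz');c=robot.calibration(n);K=np.array(c['camera_matrix'])
    W=[list(C['c']+C['ex']*a+C['ey']*b)+[.16+h] for a in X for b in(0,.12) for h in hh]
    q=(np.array(W)@np.array(c['R']).T+c['t'])@K.T;q=q[:,:2]/q[:,2:]
    lo=np.maximum(q.min(0).astype(int),0);hi=q.max(0).astype(int)
    r=im[lo[1]:hi[1],lo[0]:hi[0],::-1];k=min(800/r.shape[1],600/r.shape[0]);print(lo,k)
    cv2.imwrite('pics/'+f+'c.png',cv2.resize(r,None,fx=k*.99,fy=k*.99,interpolation=2))
E
python3 -c "
from h import *
cs();crop('side','s1')"
```

```text
t 1.35 TCP case mm -91.3 70.5 tip h 83.5642029722227 F [ 0.   1.  -0.3] ty 0.9999999904551532 -0.0001271013555850651 0.00012896575726916102
[217  21] 4.918032786885246
```

View pics/s1c.png

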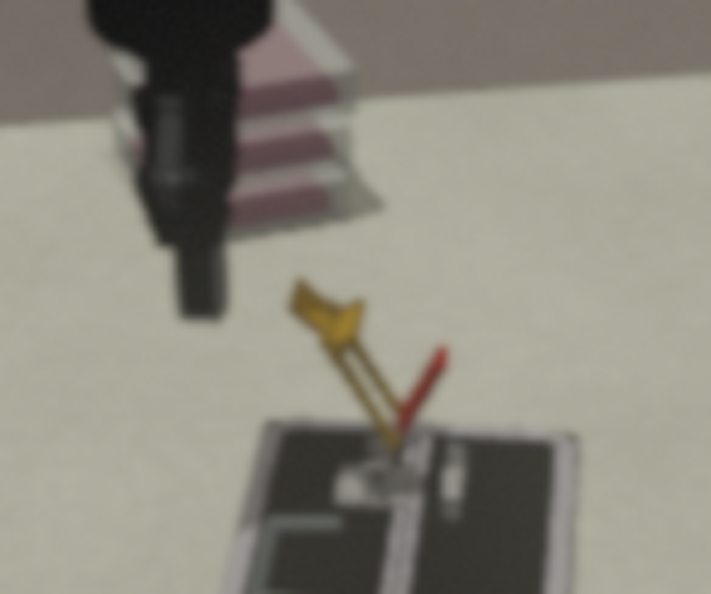

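The tips are level with the tab (crop: tips at 200,315, tab at 300–350,285–340), and the lip faces +x as expected. Next I push the tab to +x.

jog_arm(
  series="0 0 0 -1.5 0 0 0; 0 0 0 -2.5 0 0 0; 0 0 0 -3.3 0 0 0; 0 0 0 -4.1 0 0 0; 0 0 0 -4.9 0 0 0; 0 0 0 -5.7 0 0 0; 0 0 0 -6.5 0 0 0; 0 0 0 -7.3 0 0 0; 0 0 0 -8.1 0 0 0; 0 0 0 -8.8 0 0 0; 0 0 0 -9.4 0 0 0; 0 0 0 -9.4 0 0 0",
)

```text
time_s: 2.4
eef_pos: [0.566, 0.2721, 0.3169]
ee_rot: [0.0, 0.136, 0.991, -0.0]
contact_force: [-0.3, 0.0, -0.2]
gripper_width: 0.0003
grasp_force: 0.0
```

```bash
python3 -c "
from h import *
cs();crop('side','s2')"
```

```text
t 2.4 TCP case mm 5.1 69.5 tip h 83.85693916610457 F [-0.3  0.  -0.2] ty 0.9999978403975844 0.0020692248472999253 0.00032141938407672494
[217  21] 4.918032786885246
```

View pics/s2c.png

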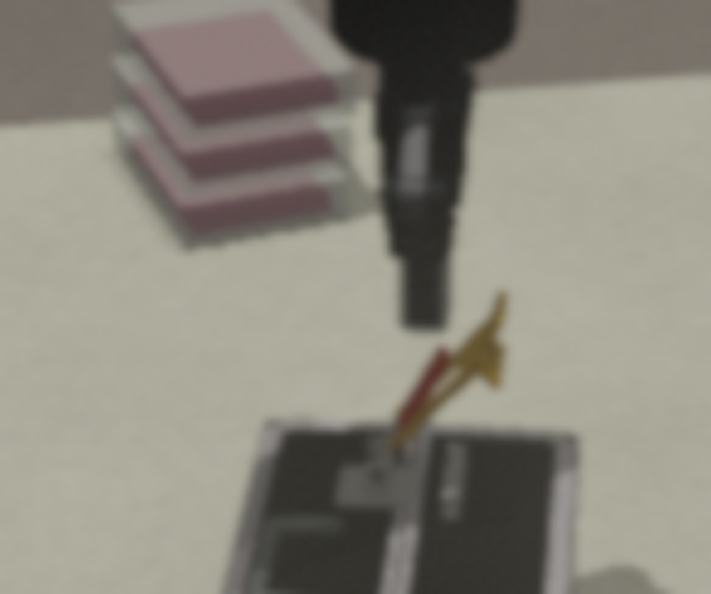

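The claw has passed upright and is falling (tab at 500,300 in the crop, lever red at 430,375). I'll lift over the lever end and come down on its +x side.

jog_arm(
  series="0 0 0 0 0 -1.5 0; 0 0 0 0 0 -1.5 0; 0 0 0 -1.5 0 -1.5 0; 0 0 0 -3 0 -1.5 0; 0 0 0 -4 0 -1.5 0; 0 0 0 -4 0 -1.5 0; 0 0 0 -4 0 -1.5 0; 0 0 0 -4 0 -1.5 0",
)

```text
time_s: 3.12
eef_pos: [0.6025, 0.2627, 0.3315]
ee_rot: [-0.0, 0.135, 0.991, 0.0]
contact_force: [-0.3, 0.0, -0.4]
gripper_width: 0.0
grasp_force: 0.0
```

```bash
python3 -c "
from h import *
cs();crop('side','s3')"
```

```text
t 3.1167 TCP case mm 42.8 70.2 tip h 98.54972692821548 F [-0.3  0.  -0.4] ty 0.9999999935310643 7.776519078592853e-05 1.2224297174801728e-05
[217  21] 4.918032786885246
```

View pics/s3c.png

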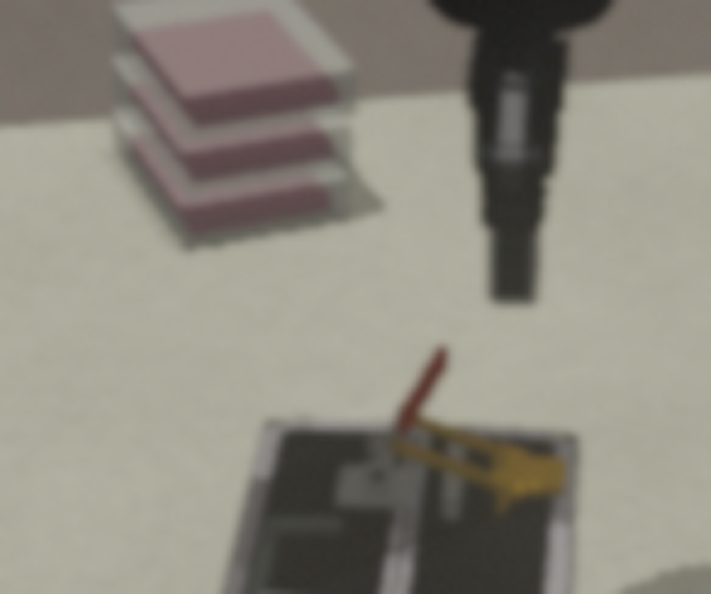

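The claw has fallen with its lip beyond the keeper (lip at 500,505, keeper at 452,480), and the lever is still up with its end at 445,350. Next: go down and push the lever to −x.

jog_arm(
  series="0 0 0 0 0 1.5 0; 0 0 0 0 0 3 0; 0 0 0 0 0 4 0; 0 0 0 0 0 4 0; 0 0 0 1 0 4 0; 0 0 0 2 0 4 0; 0 0 0 3 0 4 0; 0 0 0 4 0 4 0; 0 0 0 5 0 4 0; 0 0 0 6 0 4 0; 0 0 0 6.8 0 4 0; 0 0 0 7.6 0 4 0",
)

```text
time_s: 4.17
eef_pos: [0.5291, 0.2829, 0.292]
ee_rot: [0.0, 0.135, 0.991, 0.0]
contact_force: [2.0, -0.7, -0.6]
gripper_width: 0.0004
grasp_force: 0.6
```

```bash
python3 -c "
from h import *
cs();crop('side','s4')"
```

```text
t 4.1667 TCP case mm -33.4 70.0 tip h 59.04944885630878 F [ 2.  -0.7 -0.6] ty 0.9999999665203826 0.00019480819406002346 0.00040951491014464155
[217  21] 4.918032786885246
```

View pics/s4c.png

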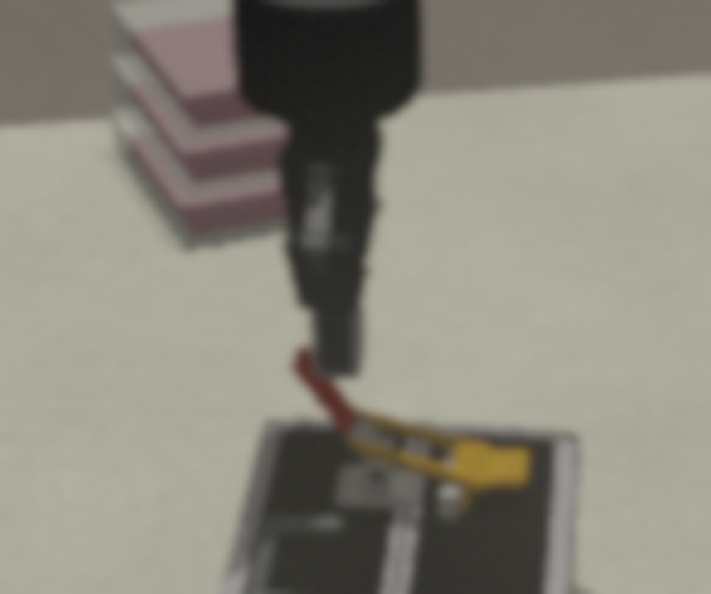

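The lip is hooked over the keeper and the lever is about 50° above flat. I'll follow the arc down.

jog_arm(
  series="0 0 0 0.6 0 0.5 0; 0 0 0 1.1 0 1.1 0; 0 0 0 1.4 0 1.5 0; 0 0 0 1.6 0 1.9 0; 0 0 0 1.8 0 2.3 0; 0 0 0 2 0 2.7 0; 0 0 0 2.1 0 3.1 0; 0 0 0 2.2 0 3.5 0; 0 0 0 2.2 0 3.9 0; 0 0 0 2.2 0 4.1 0; 0 0 0 2.2 0 4.2 0; 0 0 0 2.2 0 4.2 0",
)

```text
time_s: 5.22
eef_pos: [0.5087, 0.2884, 0.2513]
ee_rot: [-0.0, 0.135, 0.991, 0.0]
contact_force: [-4.6, -2.6, 13.5]
gripper_width: -0.0002
grasp_force: 6.6
```

```bash
python3 -c "
from h import *
cs()"
```

```text
t 5.2167 TCP case mm -54.5 69.9 tip h 18.311821552176337 F [-4.6 -2.6 13.5] ty 0.999999551335658 0.0009264190633878131 -0.00016391729617629754
```

jog_arm(
  series="0 0 0 0 0 0.1 0; 0 0 0 0 0 0.1 0; 0 0 0 0 0 -2 0; 0 0 0 0 0 -5 0; 0 0 0 2 0 -8 0; 0 0 0 5 0 -11 0; 0 0 0 8 0 -13 0; 0 0 0 11 0 -13 0; 0 0 0 12 0 -13 0; 0 0 0 12 0 -13 0; 0 0 0 12 0 -13 0",
)

```text
time_s: 6.13
eef_pos: [0.3933, 0.3204, 0.3796]
ee_rot: [0.0, 0.135, 0.991, -0.0]
contact_force: [1.0, -0.6, -0.2]
gripper_width: 0.0
grasp_force: 0.0
```

Run:
```python
from h import *
cs();crop('side','s5',hh=(0,.06))
im,d=snap('top','t5');P=pts('top',d);C=np.load('case.npz');h=(P[...,2]-.1606)*1000;q=P[...,:2]-C['c'];X=q@C['ex']*1000;Y=q@C['ey']*1000
I=im.astype(int)
for nm,y0 in(('work',70),('done',-70)):
    for n2,mm in(('red',(I[...,0]>90)&(I[...,1]<60)),('brass',(I[...,0]>110)&(I[...,1]>70)&(I[...,2]<80))):
        m=mm&(abs(Y-y0)<22)&(abs(X)<110)&(d>0)
        print(nm,n2,m.sum(),np.percentile(X[m],[3,50,97]).round(),np.percentile(h[m],[3,50,97]).round(1))
        if n2=='red':print(np.polyfit(X[m],h[m],1))
```

```text
t 6.1333 TCP case mm -174.3 69.9 tip h 146.63294643796502 F [ 1.  -0.6 -0.2] ty 0.9999999452148753 -0.00014367310541068501 3.792998068847264e-05
[225  84] 6.0606060606060606
work red 221 [-75. -57. -39.] [16.2 18.8 21. ]
[1.12696359e-02 1.93773347e+01]
work brass 414 [-32.  22.  43.] [15.2 19.2 25.2]
done red 212 [-74. -57. -39.] [16.3 18.8 20.8]
[2.63610436e-03 1.88604787e+01]
done brass 421 [-32.  22.  44.] [15.3 18.9 24. ]
```

View pics/s5c.png

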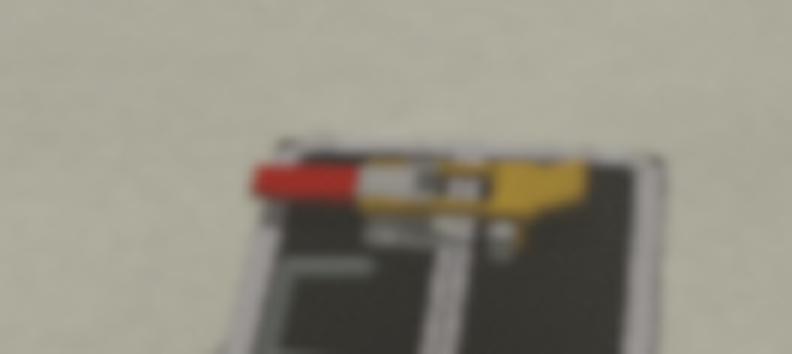

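The lever lies flat and the lip is hooked behind the keeper. Its heights and positions match the done-up latch, and the robot is clear.

```bash
python3 -c "
from bench import robot
print(robot.sign_off())"
```

```text
the job is handed in; nothing more can be done
None
```

The black case's open latch is now done up: the claw is hooked behind its keeper and the lever lies flat, matching the done-up latch, the blue case's latch was never approached, and the job was handed in at about 6 s (the sign-off returned no verdict).

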